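Fill the last two places of the round bottle carrier

TASK

The round steel carrier holds seven sample bottles, one in the middle and six around it, but the middle place and one place in the ring are still empty. Find the two bottles on the bench that are the same size as those already in the carrier and stand one in each empty place, upright on the carrier's floor.

Things in the scene. Friction and masses are not known exactly. Their poses are not given: they have to be found in the camera images.
- tub: Low open steel tub fixed to the bench, turned any way: 176 mm across, 42 mm high, wall 3 mm, floor 6 mm. Seven dark pads on the floor: one in the middle, six around it, 56 mm apart. Five bottles are locked on the ring, tops 114 mm above the bench; the middle and the ring place on the tub's +x axis are empty. Origin: centre of the underside, below the middle place; z up.
- outer_gap (a point): Centre of the empty ring place on the tub's floor (6 mm above the bench), 56 mm from the tub's centre. A bottle centred in its place has 10 mm free to each neighbour, 6 mm to the wall; caps are 34 mm apart. In both empty places the line square to the one from tub centre to gap (the tub's y) runs between the neighbours' caps: the roomiest for the fingers.
- bottle_a: White bottle, slim red cap, upright on the left half of the bench, 120 g. Body 46 mm across, bevelled foot, straight side to 54 mm, shoulder to 66 mm, then the cap, 22 mm across, to the top at 108 mm. Grip it by the cap, to stay above the shoulders of its neighbours in the tub. Origin: centre of the underside, z up. Standing at least 80 mm (centres) from the other things there.
- bottle_b: White bottle, slim red cap, upright on the left half of the bench, 120 g. Body 46 mm across, bevelled foot, straight side to 54 mm, shoulder to 66 mm, then the cap, 22 mm across, to the top at 108 mm. Grip it by the cap, to stay above the shoulders of its neighbours in the tub. Origin: centre of the underside, z up. Twin of bottle_a. Not a jar 68 mm or a vial 28 mm wide.
Mind the look-alikes: they are no part of the job. What is shaped like the bottle_b but green, orange or purple is not meant.

How it is judged:
By the outcome, as a careful person would: the job done as asked, in the order asked, and still so for the second after the job is handed in, with the robot touching nothing.
It also fails if it takes over 64 s, if anything falls off the work surface, if the arm or the gripper's body presses on something with over 40 N, if the wrist force passes 120 N, or if a joint passes its speed limit or range.

ROBOT

A 6-joint arm with a two-finger parallel gripper is mounted at the origin on the work surface. World frame = base frame: x ahead of the robot, y to its left, z up, the work surface at z = 0. Lengths are in m, angles in rad, forces in N, time in s.
With the tool pointing down it reaches from about 0.35 to 0.775 m from the base axis. Payload 5.5 kg.
Tool frame: the origin (TCP) lies midway between the tips of the shut fingers; the grasp point (between the pads) lies hold_point_z behind it (hold_point_z is the distance from the TCP to the grasp point, in m); z points along the fingers, y is the direction in which the jaws open and shut (so a half turn about z gives the same grasp; the last joint's range is limited). The gripper opens to 85 mm and grips with 20 to 120 N. Pads are 22 mm wide; open, the fingers measure 114 mm over their backs; the gripper's body (76 mm by 85 mm) begins 54 mm behind the grasp point. The pads swing forward as they close: fully open they stand 13 mm farther back than shut.
Start: joints at [1.208, 0.313, 0.046, 1.304, 0, 1.431], TCP at [0.127, 0.561, 0.208] pointing down, gripper open.
Joint ranges: [-2.76, 2.76], [-0.86, 1.69], [-1.03, 1.26], [-2.2, 2.34], [-1.47, 1.5], [-3.14, 3.14]. Speed limits (rad/s): [2.57, 2.57, 3.14, 3.14, 3.14, 3.14].

INTERFACE

Orientations are given as a unit quaternion [w, x, y, z].
In Python, from workcell import * gives the robot as it stands. The module is installed in compiled form; this text tells all that it offers.
- The arm moves only by the tool jog_arm, never from a script. Its argument "plan" is a list of rows, each a list of 6 numbers: the shift along the world's x, y, z in m, then the turn, a rotation vector about the world's x, y, z in degrees. A call has exactly 10 rows; each row shifts and turns the commanded pose from where the row before left it; what a row does not reach is not made up. A row lasts 1/10 s, in which the tool goes at most 50 mm and 8.59 degrees, less where a joint would pass 70% of its speed; a pose out of reach is approached as far as the arm can. A call with a gripper value outside its range is refused whole. "hand" is the opening, from 0 (shut) to 1 (fully open), set as the call begins (left out, the last holds). The fingers move at their own pace and stop on an object; "force" is the grip in N (left out, the last holds). Time passes only in rows, so rows that do not move let the fingers close, or fill a call up. It gives the time, the measured TCP pose, the force and the opening at its end, in the units of the state.
- get_state(): the state, without advancing time (a new reading comes with each control period).
- read_camera(name): name is "scene" or "top"; returns the picture (400x640x3 uint8, red, green, blue); there is no depth.
- calibration(name): a dict with "K" (3x3 intrinsics, pixels), "world_to_cam" (4x4, takes a point from world to camera coordinates). Camera axes: x right, y down, z forward; pixel columns grow to the right and rows downward; lengths in m; the calibration is good to about 2 mm. A picture is of the moment at which its call begins. calibration takes no time and is no camera call.
- hand_in(): hands the job in, once; it reports no verdict.
The state is a dict: "clock": time; "joint_pos": joint angles; "qvel": joint speeds; "tau": joint torques, N m; "tcp_pos": TCP position; "orientation": TCP orientation; "wrist_force": force on the tool from outside, world axes, zero at the start; "ft_torque": the same for the moment, N m; "finger_gap": finger opening in m.
Only numpy, scipy, OpenCV 4.12 (cv2) and the standard library are available. Lean on these libraries where they do the work, as an engineer would, in place of code of your own. Each camera call takes 0.05 s, during which the arm holds its last target.

## Working session

There is one attempt and no reset: what is moved stays moved. The work goes in short steps, Python scripts to look and compute and a tool call to move; the robot and the scene stay as the last step left them, time stands still between calls to the robot, and variables do not carry over. Pictures are saved under pics/ and viewed, and the job is handed in when it is done.

Besides the shell and the picture viewer there is one more tool, called by a JSON object that holds its "op" and its "data". jog_arm: Moves the arm, as the interface text tells. Its arguments: {"type":"object","properties":{"plan":{"type":"array","items":{"type":"array","items":{"type":"number"}}},"hand":{"type":"number"},"force":{"type":"number"}},"required":["plan"]}

```bash
mkdir -p pics; python3 - <<'E'
from workcell import *
import cv2
s=get_state()
for k in s: print(k,s[k])
for n in ["scene","top"]:
    im=read_camera(n); cv2.imwrite(f"pics/{n}0.png",im[:,:,::-1])
    c=calibration(n); print(n,c["K"],c["world_to_cam"])
E
```

```text
clock 0.0
joint_pos [1.20836266e+00 3.14016967e-01 4.50041137e-02 1.30361316e+00
 1.20689379e-05 1.43116278e+00]
qvel [ 1.74613865e-04 -1.08618408e-03  2.41392721e-05 -1.18839157e-03
 -1.76370147e-03  4.03249064e-04]
tau [-1.79317252e-03 -4.80634546e+01  2.98529845e+01  1.96519081e-02
 -2.85167598e-04  1.52645401e-05]
tcp_pos [0.12688169 0.56026643 0.20720977]
orientation [-2.33097076e-04  1.11169750e-01  9.93801011e-01 -8.84668940e-04]
wrist_force [ 0.06576082  0.03510075 -0.65432572]
ft_torque [0.01378472 0.02638961 0.00208966]
finger_gap 0.08528783977160893
scene [[363.49173469   0.         316.18856253]
 [  0.         363.49173469 193.81493958]
 [  0.           0.           1.        ]] [[-0.83276504  0.5536221  -0.00222638  0.37223564]
 [ 0.42588564  0.63804254 -0.6415007  -0.22011833]
 [-0.35372844 -0.53516754 -0.76711922  1.06837562]
 [ 0.          0.          0.          1.        ]]
top [[487.98766805   0.         318.16174688]
 [  0.         487.98766805 200.80834441]
 [  0.           0.           1.        ]] [[-0.01011393 -0.99972292  0.02125539  0.05350165]
 [-0.99233513  0.00741655 -0.12335306  0.49754751]
 [ 0.12316124 -0.02234005 -0.99213519  1.06106793]
 [ 0.          0.          0.          1.        ]]
```

View pics/scene0.png

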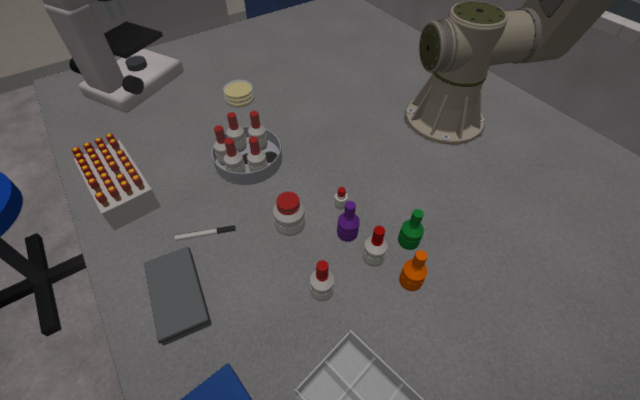

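View pics/top0.png

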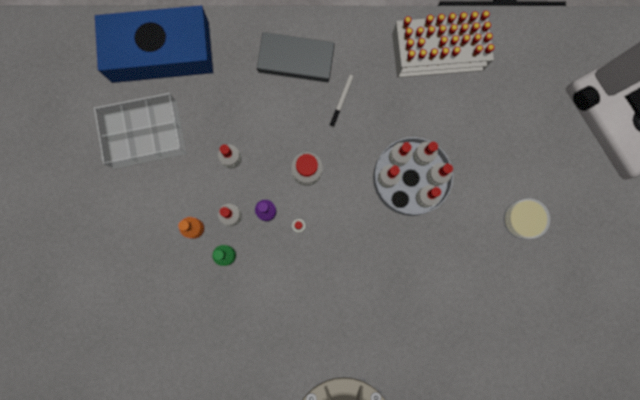

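The top view shows the white bottles with red caps at about (228,155) and (229,215), the jar at (307,167) and the vial at (298,226). The tub is at (413,176) with pads showing in the middle (411,178) and the ring gap (400,199).

```bash
cat > h.py <<'E'
import numpy as np, cv2
from workcell import calibration
C={n:calibration(n) for n in("scene","top")}
def ray(n,u,v,z):
    K=np.array(C[n]["K"]);T=np.array(C[n]["world_to_cam"]);R=T[:3,:3]
    o=-R.T@T[:3,3];d=R.T@np.linalg.solve(K,[u,v,1.]);return o+d*(z-o[2])/d[2]
def proj(n,p):
    K=np.array(C[n]["K"]);T=np.array(C[n]["world_to_cam"])
    q=K@(T[:3,:3]@np.array(p)+T[:3,3]);return q[:2]/q[2]
def red(im):
    h=cv2.cvtColor(im,cv2.COLOR_RGB2HSV)
    return (((h[...,0]<8)|(h[...,0]>172))&(h[...,1]>150)&(h[...,2]>70)).astype(np.uint8)
E
python3 - <<'E'
from h import *
for n,b in(("top",(200,130,160,140)),("top",(360,125,110,100)),("scene",(200,100,100,90)),("scene",(270,180,160,120))):
    im=cv2.imread(f"pics/{n}0.png")
    x,y,w,h=b; s=min(800//w,600//h)
    cv2.imwrite(f"pics/c_{n}_{x}.png",cv2.resize(im[y:y+h,x:x+w],None,fx=s,fy=s,interpolation=cv2.INTER_CUBIC)); print(n,x,s)
for n in("top","scene"):
    im=cv2.imread(f"pics/{n}0.png")[:,:,::-1].copy()
    m=red(im); N,l,st,ce=cv2.connectedComponentsWithStats(m)
    for i in range(1,N):
        if st[i,4]>15: print(n,st[i],ce[i].round(1),ray(n,*ce[i],.088).round(4))
    g=im.max(2)<45 
    N,l,st,ce=cv2.connectedComponentsWithStats(g.astype(np.uint8))
    for i in range(1,N):
        if st[i,4]>40 and n=="top": print("dark",st[i],ce[i].round(1),ray(n,*ce[i],.006).round(4))
E
```

```text
top 200 4
top 360 6
scene 200 6
scene 270 5
top [400 143  11  10  68] [405.3 147.6] [ 0.605  -0.1386  0.088 ]
top [425 142  12  12  81] [431.3 147.2] [ 0.6054 -0.1949  0.088 ]
top [220 145  11  12  77] [224.7 150.1] [0.6014 0.2489 0.088 ]
top [297 155  20  21 345] [306.4 164.9] [0.5683 0.0747 0.088 ]
top [442 164  10  11  72] [446.8 168.5] [ 0.5586 -0.2264  0.088 ]
top [388 166  11  11  76] [393.5 171. ] [ 0.554  -0.1114  0.088 ]
top [428 188  12  10  75] [434.1 192.4] [ 0.5071 -0.1971  0.088 ]
top [220 208  11   9  78] [225.2 212. ] [0.4686 0.2462 0.088 ]
top [295 222   7   7  33] [298.2 224.8] [0.4403 0.0929 0.088 ]
dark [439   0 126   5 423] [502.1   2.7] [ 0.9824 -0.4031  0.006 ]
dark [135  23  30  28 652] [149.7  36.7] [0.8956 0.4436 0.006 ]
dark [258  69  70  12 148] [293.  75.] [0.8006 0.105  0.006 ]
dark [573  87  26  24 435] [585.7  98.2] [ 0.742  -0.5898  0.006 ]
dark [626  89  14  41 286] [635.2 106.1] [ 0.7221 -0.7075  0.006 ]
dark [331 111   8  15  51] [334.3 117.7] [0.6964 0.0089 0.006 ]
dark [403 171  16  15 179] [410.5 177.7] [ 0.5533 -0.1653  0.006 ]
dark [393 192  1
[... 1169 characters left out ...]
.4 177.3] [ 0.8717 -0.2056  0.088 ]
scene [116 175  12  12  39] [122.5 181.2] [ 0.8414 -0.1716  0.088 ]
scene [ 88 177   8   8  20] [ 92.6 181.2] [ 0.8959 -0.208   0.088 ]
scene [131 176   9   5  18] [135.2 178.2] [ 0.8158 -0.1651  0.088 ]
scene [104 178  12  17  51] [110.3 186.3] [ 0.8673 -0.1709  0.088 ]
scene [338 187   7  10  58] [341.  191.4] [0.4613 0.1175 0.088 ]
scene [ 96 191   8   8  20] [ 99.9 195.5] [ 0.8922 -0.1565  0.088 ]
scene [277 192  22  23 372] [287.5 202.1] [0.5712 0.0792 0.088 ]
scene [373 226  12  14 100] [378.4 231.2] [0.4607 0.2402 0.088 ]
scene [372 237  10   9  31] [375.6 242.6] [0.4819 0.2575 0.088 ]
scene [316 261  12  20 159] [321.4 269.2] [0.5995 0.2467 0.088 ]
```

View pics/c_top_200.png

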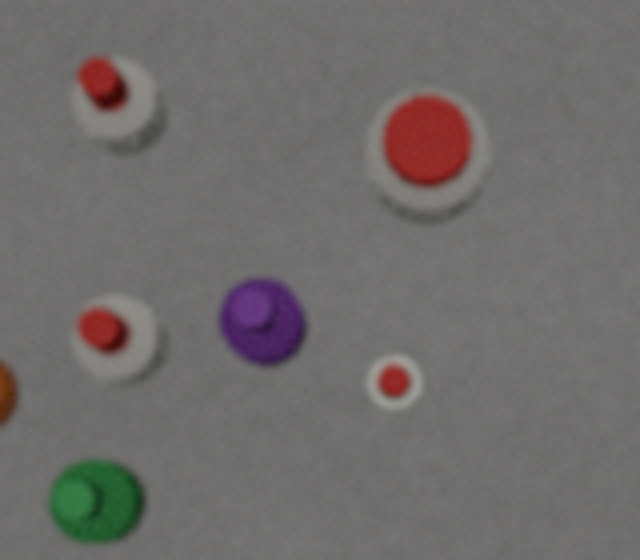

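View pics/c_top_360.png

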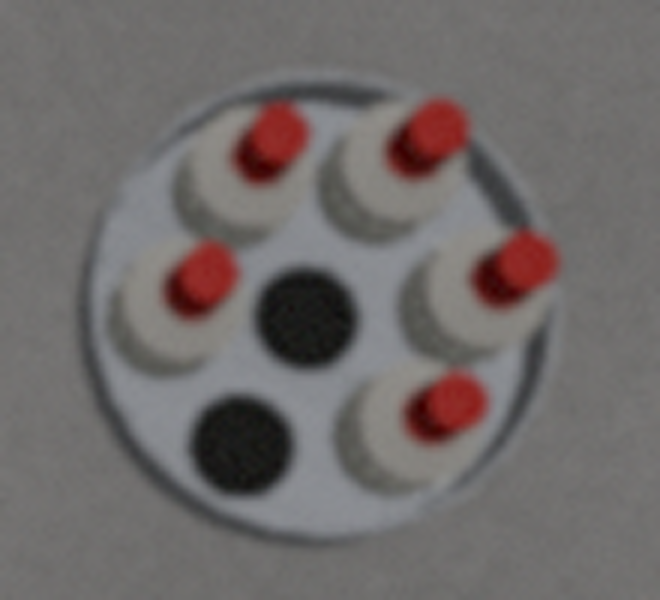

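View pics/c_scene_200.png

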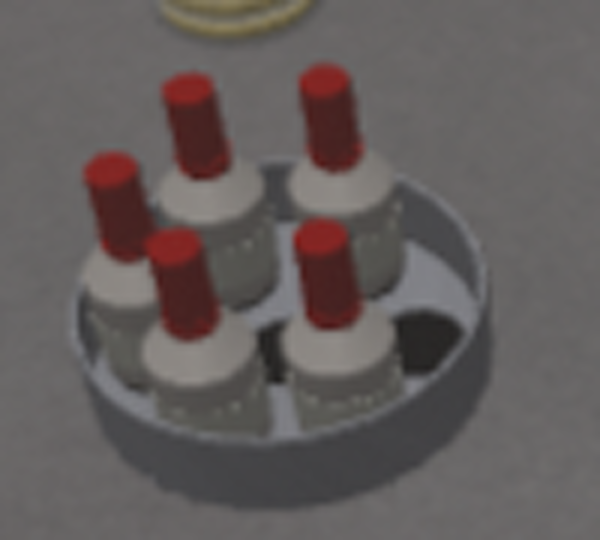

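View pics/c_scene_270.png

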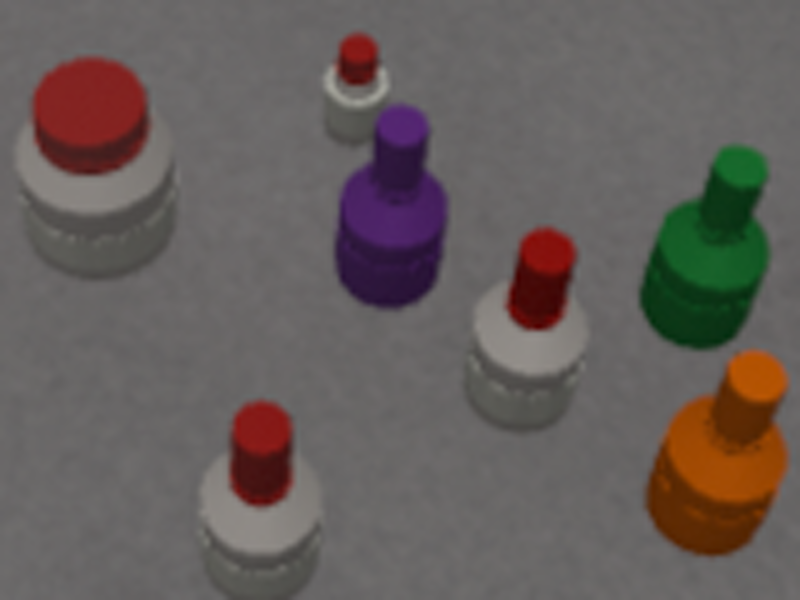

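```bash
python3 - <<'E'
from h import *
res={}
for n in("top","scene"):
    im=cv2.imread(f"pics/{n}0.png")[:,:,::-1].copy()
    h=cv2.cvtColor(im,cv2.COLOR_RGB2HSV)
    m=((((h[...,0]<10)|(h[...,0]>170))&(h[...,1]>110)&(h[...,2]>40))).astype(np.uint8)
    N,l,st,ce=cv2.connectedComponentsWithStats(m); res[n]=[]
    for i in range(1,N):
        if not 60<st[i,4]<260: continue
        if n=="scene" and ce[i][0]<150: continue
        x,y,w,hh=st[i,:4]; p=im[...,0][l==i].astype(np.uint8)
        t,_=cv2.threshold(p.reshape(-1,1),0,255,cv2.THRESH_OTSU)
        f=((l==i)&(im[...,0]>t)); v,u=np.nonzero(f)
        # widen: bright face only; weight
        c=(u.mean(),v.mean())
        zt=.114 if (n=="top" and c[0]>350) or(n=="scene" and c[1]<160 and c[0]<280) else .108
        P=ray(n,*c,zt)
        print(n,st[i],"t",t,"face",len(u),np.round(c,1),P.round(4),zt); res[n].append((c,P,zt))
caps=np.array([P[:2] for c,P,z in res["top"] if z==.114])
# fit hex with 5 positions
from scipy.optimize import least_squares
def f(q,pts):
    a=np.arctan2(pts[:,1]-q[1],pts[:,0]-q[0])-q[2]; k=np.round(a/(np.pi/3))
    return np.r_[q[0]+.056*np.cos(q[2]+k*np.pi/3)-pts[:,0],q[1]+.056*np.sin(q[2]+k*np.pi/3)-pts[:,1]]
for n in("top","scene"):
    pts=np.array([P[:2] for c,P,z in res[n] if z==.114])
    r=least_squares(f,[.5533,-.1653,np.deg2rad(151.8)],args=(pts,),x_scale=[.01,.01,.1])
    print(n,len(pts),r.x[:2],np.rad2deg(r.x[2]),np.abs(r.fun).max())
E
```

```text
top [404  19  10  33  95] t 95.0 face 38 [407.7  34.2] [ 0.8493 -0.1465  0.114 ] 0.114
top [399 142  12  13 107] t 106.0 face 70 [406.1 146.7] [ 0.6007 -0.1349  0.114 ] 0.114
top [425 142  13  13 115] t 103.0 face 73 [432.7 146.2] [ 0.6016 -0.191   0.114 ] 0.114
top [220 144  11  13 102] t 109.0 face 67 [224.  148.8] [0.5996 0.2471 0.108 ] 0.108
top [439 163  14  13 114] t 107.0 face 69 [447.6 168. ] [ 0.5549 -0.2205  0.114 ] 0.114
top [388 165  12  13 102] t 108.0 face 71 [394.4 169.9] [ 0.5514 -0.1088  0.114 ] 0.114
top [428 187  13  12 105] t 110.0 face 66 [435.9 191.4] [ 0.5055 -0.1939  0.114 ] 0.114
top [220 207  12  11  98] t 114.0 face 69 [224.  211.3] [0.4681 0.2453 0.108 ] 0.108
scene [250 111  10  17 127] t 96.0 face 36 [253.6 113.6] [ 0.5066 -0.1912  0.114 ] 0.114
scene [227 112  11  18 133] t 99.0 face 35 [230.6 114.6] [ 0.5558 -0.2194  0.114 ] 0.114
scene [249 136  11  19 148] t 101.0 face 39 [252.9 138.9] [ 0.5511 -0.1082  0.114 ] 0.114
scene [338 187   8  10  68] t 101.0 face 36 [341.3 189.2] [0.4682 0.1263 0.108 ] 0.108
scene [371 225  14  21 206] t 101.0 face 89 [378.9 230.8] [0.4701 0.2491 0.108 ] 0.108
scene [316 260  12  21 218] t 102.0 face 106 [321.7 266.1] [0.6019 0.2508 0.108 ] 0.108
top 6 [ 0.62915734 -0.16436116] 124.83180545544083 0.16435447605406128
scene 3 [ 0.55368727 -0.16304474] 151.88328294131455 0.0014650035924209936
```

```bash
python3 - <<'E'
from h import *
from scipy.optimize import least_squares
def f(q,pts):
    a=np.arctan2(pts[:,1]-q[1],pts[:,0]-q[0])-q[2]; k=np.round(a/(np.pi/3))
    return np.r_[q[0]+.056*np.cos(q[2]+k*np.pi/3)-pts[:,0],q[1]+.056*np.sin(q[2]+k*np.pi/3)-pts[:,1]]
pts=np.array([[.6007,-.1349],[.6016,-.191],[.5549,-.2205],[.5514,-.1088],[.5055,-.1939]])
r=least_squares(f,[.5533,-.1653,np.deg2rad(151.8)],args=(pts,),x_scale=[.01,.01,.1])
print(r.x[:2],np.rad2deg(r.x[2]),np.abs(r.fun).max())
g=r.x[:2]+.056*np.array([np.cos(r.x[2]),np.sin(r.x[2])]);print(g)
# white body base check: top-view shoulder circle
im=cv2.imread("pics/top0.png")
hs=cv2.cvtColor(im,cv2.COLOR_BGR2HSV)
for b in((205,135,45,45),(205,195,45,40),(210,195,1,1)):
    x,y,w,h=b; m=(im[y:y+h,x:x+w].min(2)>128).astype(np.uint8)
    if w<5: continue
    h_=cv2.convexHull(np.argwhere(m)[:,::-1].astype(np.int32)+[x,y]); c,rad=cv2.minEnclosingCircle(h_); print(c,rad,ray("top",*c,.054).round(4))
E
```

```text
[ 0.55295678 -0.16451368] 151.7201709797792 0.0006728602361435465
[ 0.50364071 -0.1379821 ]
(228.5, 154.0) 9.394247055053711 [0.6005 0.2463 0.054 ]
(228.0, 212.5) 9.708344459533691 [0.4709 0.2458 0.054 ]
```

```bash
python3 - <<'E'
import workcell
print([ (n,getattr(workcell,n) if isinstance(getattr(workcell,n),(float,int)) else '') for n in dir(workcell) if not n.startswith('__')])
E
```

```text
[('MotionError', ''), ('calibration', ''), ('get_state', ''), ('hand_in', ''), ('hold_point_z', 0.0187), ('read_camera', '')]
```

{"op": "jog_arm", "data": {"plan": [[0.025,-0.016,0,0,0,-1.55],[0.025,-0.016,0,0,0,-1.55],[0.025,-0.016,0,0,0,-1.55],[0.025,-0.016,0,0,0,-1.55],[0.025,-0.016,0,0,0,-1.55],[0.025,-0.016,0,0,0,-1.55],[0.025,-0.016,0,0,0,-1.55],[0.025,-0.016,0,0,0,-1.55],[0.025,-0.016,0,0,0,-1.55],[0.025,-0.016,0,0,0,-1.55]], "hand": 1, "force": 30}}

```text
clock: 1.1
tcp_pos: [0.3777, 0.3999, 0.2077]
orientation: [-0.0, 0.245, 0.97, -0.0]
wrist_force: [0.2, -0.0, -0.2]
finger_gap: 0.085
```

{"op": "jog_arm", "data": {"plan": [[0.028,-0.019,-0.002,0,0,0],[0.028,-0.019,-0.002,0,0,0],[0.028,-0.019,-0.002,0,0,0],[0.028,-0.019,-0.002,0,0,0],[0.028,-0.019,-0.002,0,0,0],[0.028,-0.019,-0.002,0,0,0],[0.028,-0.019,-0.002,0,0,0],[0.027,-0.02,-0.002,0,0,0],[0,0,0,0,0,0],[0,0,0,0,0,0]]}}

```text
clock: 2.1
tcp_pos: [0.6, 0.2471, 0.1911]
orientation: [-0.001, 0.245, 0.97, -0.0]
wrist_force: [0.2, 0.4, 0.2]
finger_gap: 0.0855
```

{"op": "jog_arm", "data": {"plan": [[0,0,-0.018,0,0,0],[0,0,-0.018,0,0,0],[0,0,-0.018,0,0,0],[0,0,-0.018,0,0,0],[0,0,-0.016,0,0,0],[0,0,-0.015,0,0,0],[0,0,-0.01,0,0,0],[0,0,-0.005,0,0,0],[0,0,0,0,0,0],[0,0,0,0,0,0]]}}

```text
clock: 3.1
tcp_pos: [0.6003, 0.2482, 0.0748]
orientation: [0.0, 0.244, 0.97, 0.0]
wrist_force: [0.5, 0.7, -0.2]
finger_gap: 0.0853
```

```bash
python3 - <<'E'
from h import *
from workcell import *
print(get_state()["tcp_pos"])
for n,b in(("top",(190,110,80,75)),("scene",(270,180,130,130))):
    im=read_camera(n)[:,:,::-1];x,y,w,h=b; s=6 if n=="top" else 4
    cv2.imwrite(f"pics/d_{n}.png",cv2.resize(im[y:y+h,x:x+w],None,fx=s,fy=s,interpolation=cv2.INTER_CUBIC))
E
```

```text
[0.60027884 0.24819828 0.07483767]
```

View pics/d_scene.png

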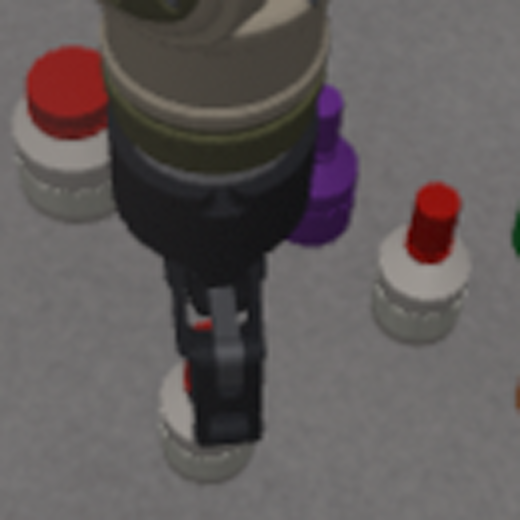

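View pics/d_top.png

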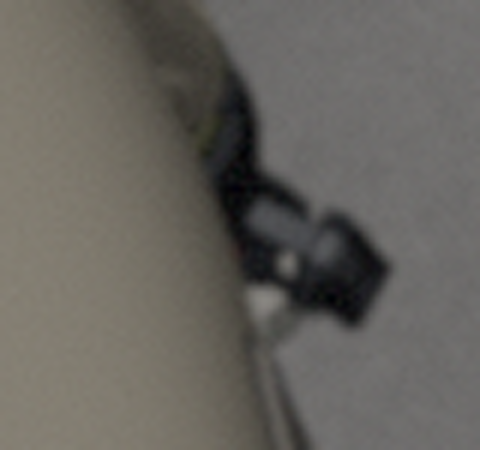

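The bottle's cap is between the open fingers; the scene view shows the near finger covering part of it at about (322,270), and the arm hides most of it from above. Closing.

{"op": "jog_arm", "data": {"plan": [[0,0,0,0,0,0],[0,0,0,0,0,0],[0,0,0,0,0,0],[0,0,0,0,0,0],[0,0,0,0,0,0],[0,0,0,0,0,0],[0,0,0,0,0,0],[0,0,0,0,0,0],[0,0,0,0,0,0],[0,0,0,0,0,0]], "hand": 0, "force": 40}}

```text
clock: 4.2
tcp_pos: [0.6002, 0.2479, 0.0744]
orientation: [0.0, 0.244, 0.97, 0.0]
wrist_force: [1.0, 0.5, 2.8]
finger_gap: 0.0197
```

{"op": "jog_arm", "data": {"plan": [[0,0,0,0,0,0],[0,0,0.005,0,0,0],[0,0,0.01,0,0,0],[0,0,0.02,0,0,0],[0,0,0.02,0,0,0],[0,0,0.02,0,0,0],[0,0,0.02,0,0,0],[0,0,0.02,0,0,0],[0,0,0.015,0,0,0],[0,0,0.01,0,0,0]]}}

```text
clock: 5.2
tcp_pos: [0.6004, 0.2479, 0.2161]
orientation: [0.001, 0.244, 0.97, 0.0]
wrist_force: [0.2, 0.3, -0.7]
finger_gap: 0.0199
```

```bash
python3 - <<'E'
from h import *
from workcell import *
s=get_state();print(s["tcp_pos"],s["finger_gap"],s["wrist_force"])
for n in("scene",):
    im=read_camera(n)[:,:,::-1]
    cv2.imwrite(f"pics/e_{n}.png",im)
E
```

```text
[0.600418   0.24785855 0.21607396] 0.019938874923808376 [ 0.20560134  0.3498435  -0.69382506]
```

View pics/e_scene.png

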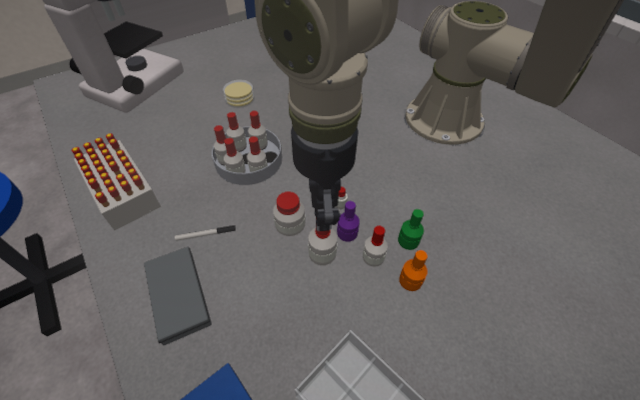

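```bash
python3 - <<'E'
from h import *
im=cv2.imread("pics/e_scene.png")
cv2.imwrite("pics/e_c.png",cv2.resize(im[170:280,270:380],None,fx=5,fy=5,interpolation=cv2.INTER_CUBIC))
for z in(.142,.196,.208,.25): print(z,proj("scene",(.6,.248,z)))
E
```

```text
0.142 [321.84292653 254.47980112]
0.196 [322.17540091 236.8922987 ]
0.208 [322.25591823 232.63302708]
0.25 [322.55968718 216.56400841]
```

View pics/e_c.png

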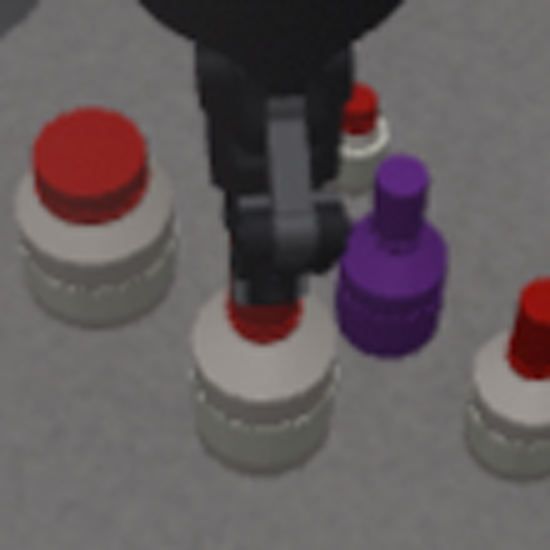

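{"op": "jog_arm", "data": {"plan": [[-0.001,-0.01,0,0,0,0],[-0.002,-0.02,0,0,0,0],[-0.003,-0.026,0,0,0,0],[-0.003,-0.026,0,0,0,0],[-0.003,-0.026,0,0,0,0],[-0.003,-0.026,0,0,0,0],[-0.003,-0.026,0,0,0,0],[-0.003,-0.026,0,0,0,0],[-0.003,-0.026,0,0,0,0],[-0.003,-0.026,0,0,0,0]]}}

```text
clock: 6.25
tcp_pos: [0.5713, 0.0073, 0.2129]
orientation: [-0.001, 0.245, 0.97, -0.0]
wrist_force: [0.2, -0.7, -1.4]
finger_gap: 0.02
```

{"op": "jog_arm", "data": {"plan": [[-0.003,-0.026,0,0,0,0],[-0.003,-0.026,0,0,0,0],[-0.003,-0.026,0,0,0,0],[-0.003,-0.026,0,0,0,0],[-0.003,-0.026,0,0,0,0],[-0.003,-0.022,0,0,0,0],[-0.002,-0.016,0,0,0,0],[0,-0.006,0,0,0,0],[0,0,0,0,0,0],[0,0,0,0,0,0]]}}

```text
clock: 7.25
tcp_pos: [0.5529, -0.1636, 0.2139]
orientation: [-0.0, 0.244, 0.97, 0.0]
wrist_force: [-0.7, 0.3, 0.2]
finger_gap: 0.0197
```

```bash
python3 - <<'E'
from h import *
from workcell import *
s=get_state();print(s["tcp_pos"],s["orientation"],s["finger_gap"],s["wrist_force"])
for n,(x,y,w,h) in(("scene",(190,60,110,130)),("top",(360,90,120,150))):
    im=read_camera(n)[:,:,::-1]
    cv2.imwrite(f"pics/f_{n}_full.png",im)
    cv2.imwrite(f"pics/f_{n}.png",cv2.resize(im[y:y+h,x:x+w],None,fx=4,fy=4,interpolation=cv2.INTER_CUBIC))
p=s["tcp_pos"]
for z in(.1417,.1957,.2077): print(proj("scene",(p[0],p[1],z)),proj("top",(p[0],p[1],z)))
E
```

```text
[ 0.55285445 -0.16362666  0.21391102] [-2.75240423e-04  2.44006682e-01  9.69773469e-01  2.85841099e-04] 0.019675941134148806 [-0.67662928  0.26053279  0.19930434]
[239.76491676 117.00634422] [423.65662923 166.49866724]
[235.80382267  97.53910168] [430.27465482 161.0774197 ]
[234.86794447  92.93962301] [431.84924007 159.78757633]
```

View pics/f_scene.png

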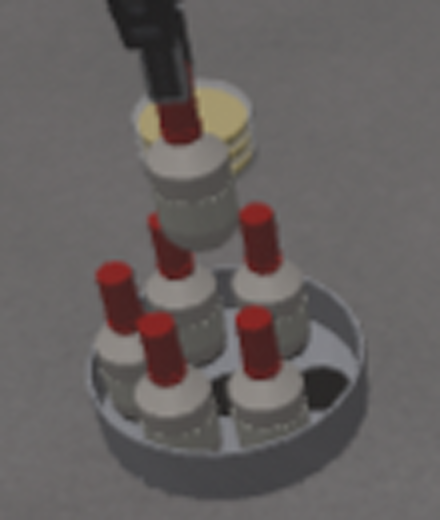

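View pics/f_top.png

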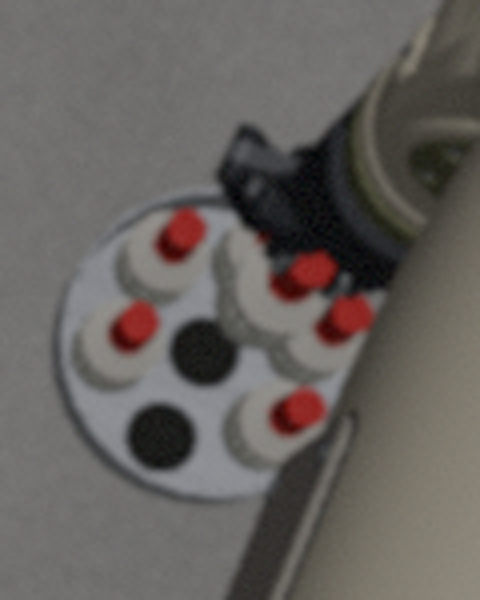

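{"op": "jog_arm", "data": {"plan": [[0,0,-0.01,0,0,0],[0,0,-0.015,0,0,0],[0,0,-0.015,0,0,0],[0,0,-0.015,0,0,0],[0,0,-0.015,0,0,0],[0,0,-0.015,0,0,0],[0,0,-0.015,0,0,0],[0,0,-0.015,0,0,0],[0,0,-0.01,0,0,0],[0,0,0,0,0,0]]}}

```text
clock: 8.35
tcp_pos: [0.5518, -0.1631, 0.0871]
orientation: [-0.002, 0.244, 0.97, 0.0]
wrist_force: [-0.1, -0.4, -0.5]
finger_gap: 0.0198
```

```bash
python3 - <<'E'
from h import *
from workcell import *
s=get_state();print(s["tcp_pos"],s["orientation"],s["finger_gap"],s["wrist_force"],s["ft_torque"])
for n,(x,y,w,h) in(("scene",(190,60,110,130)),("top",(360,90,120,150))):
    im=read_camera(n)[:,:,::-1]
    cv2.imwrite(f"pics/g_{n}.png",cv2.resize(im[y:y+h,x:x+w],None,fx=4,fy=4,interpolation=cv2.INTER_CUBIC))
E
```

```text
[ 0.55178507 -0.1630635   0.08712939] [-1.71475834e-03  2.43804435e-01  9.69822825e-01  3.81603575e-04] 0.019804923903124317 [-0.13578007 -0.44090969 -0.47922986] [ 0.04342566  0.00653686 -0.00916957]
```

View pics/g_scene.png

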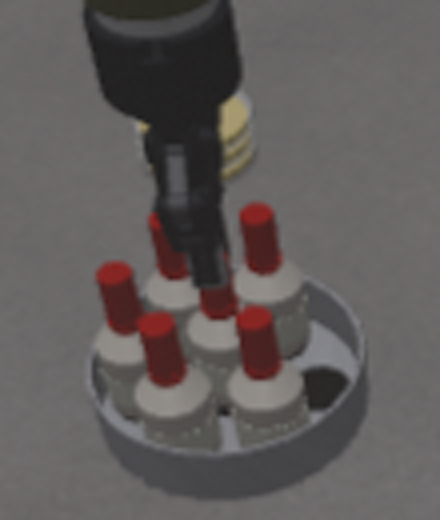

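View pics/g_top.png

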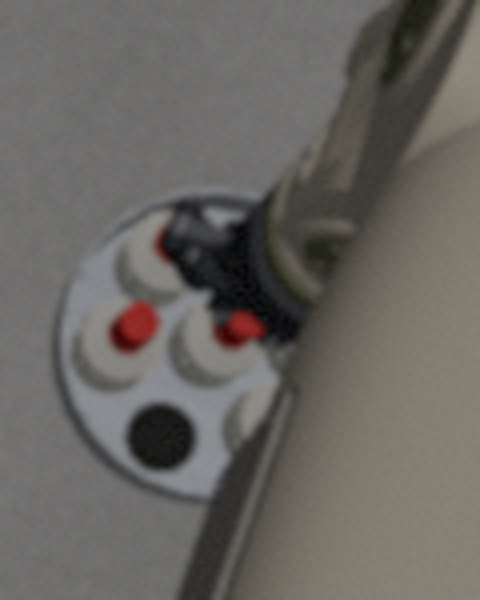

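Bottle is over the middle place, upright, about 6 mm above the floor, clear of its neighbours.

{"op": "jog_arm", "data": {"plan": [[0.001,-0.001,-0.002,0,0,0],[0,0,-0.001,0,0,0],[0,0,-0.001,0,0,0],[0,0,-0.001,0,0,0],[0,0,-0.001,0,0,0],[0,0,0,0,0,0],[0,0,0,0,0,0],[0,0,0,0,0,0],[0,0,0,0,0,0],[0,0,0,0,0,0]]}}

```text
clock: 9.45
tcp_pos: [0.5541, -0.1652, 0.0832]
orientation: [0.0, 0.244, 0.97, 0.0]
wrist_force: [-0.1, -0.0, -1.7]
finger_gap: 0.0196
```

{"op": "jog_arm", "data": {"plan": [[-0.0005,0.0005,-0.001,0,0,0],[0,0,-0.001,0,0,0],[0,0,-0.0005,0,0,0],[0,0,0,0,0,0],[0,0,0,0,0,0],[0,0,0,0,0,0],[0,0,0,0,0,0],[0,0,0,0,0,0],[0,0,0,0,0,0],[0,0,0,0,0,0]]}}

```text
clock: 10.45
tcp_pos: [0.5536, -0.1647, 0.0806]
orientation: [0.0, 0.244, 0.97, 0.0]
wrist_force: [-0.6, 0.3, -1.8]
finger_gap: 0.0198
```

{"op": "jog_arm", "data": {"plan": [[0,0,-0.0005,0,0,0],[0,0,-0.0005,0,0,0],[0,0,-0.0005,0,0,0],[0,0,0,0,0,0],[0,0,0,0,0,0],[0,0,0,0,0,0],[0,0,0,0,0,0],[0,0,0,0,0,0],[0,0,0,0,0,0],[0,0,0,0,0,0]]}}

```text
clock: 11.45
tcp_pos: [0.5543, -0.1649, 0.0803]
orientation: [0.001, 0.244, 0.97, -0.0]
wrist_force: [-0.8, 0.1, 5.8]
finger_gap: 0.0199
```

Contact with the floor (5.8 N upward). I release with a part opening.

{"op": "jog_arm", "data": {"plan": [[0,0,0,0,0,0],[0,0,0,0,0,0],[0,0,0,0,0,0],[0,0,0,0,0,0],[0,0,0,0,0,0],[0,0,0.005,0,0,0],[0,0,0.01,0,0,0],[0,0,0.02,0,0,0],[0,0,0.02,0,0,0],[0,0,0.02,0,0,0]], "hand": 0.5}}

```text
clock: 12.45
tcp_pos: [0.5538, -0.1647, 0.1558]
orientation: [0.0, 0.244, 0.97, -0.0]
wrist_force: [1.1, -0.7, 0.9]
finger_gap: 0.0422
```

{"op": "jog_arm", "data": {"plan": [[0,0,0.03,0,0,0],[-0.002,0.03,0.03,0,0,0],[-0.008,0.04,0,0,0,0],[-0.008,0.042,0,0,0,0],[-0.008,0.042,0,0,0,0],[-0.008,0.042,0,0,0,0],[-0.008,0.042,0,0,0,0],[-0.008,0.042,0,0,0,0],[-0.008,0.042,0,0,0,0],[-0.008,0.042,0,0,0,0]]}}

```text
clock: 13.45
tcp_pos: [0.4872, 0.201, 0.2154]
orientation: [0.001, 0.244, 0.97, 0.0]
wrist_force: [1.0, 0.5, 0.2]
finger_gap: 0.0428
```

```bash
python3 - <<'E'
from h import *
from workcell import *
s=get_state();print(s["tcp_pos"],s["orientation"],s["finger_gap"],s["wrist_force"],s["ft_torque"])
for n in("scene","top"):
    cv2.imwrite(f"pics/i_{n}.png",read_camera(n)[:,:,::-1])
E
```

```text
[0.48724805 0.20103615 0.21540168] [7.84989956e-04 2.44215934e-01 9.69720454e-01 4.50400140e-04] 0.04275852140966608 [1.00728359 0.52827623 0.22529804] [-0.00813122 -0.09087917 -0.03101757]
```

View pics/i_scene.png

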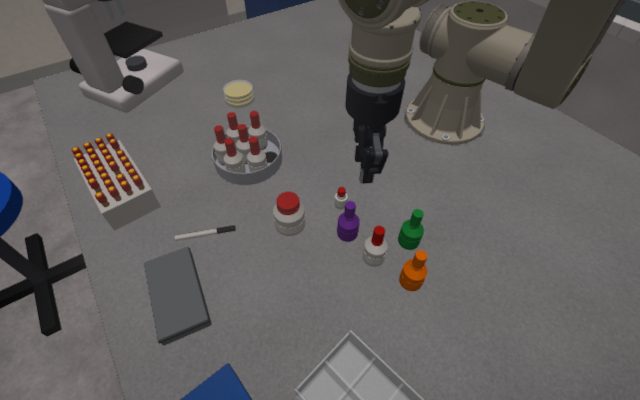

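View pics/i_top.png

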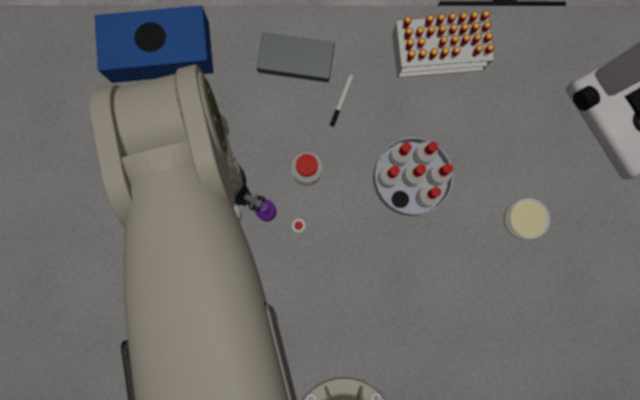

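The first bottle stands upright in the middle (top view cap at about (419,170), scene (242,130)). Checking its centring before fetching the second.

```bash
python3 - <<'E'
from h import *
im=cv2.imread("pics/i_top.png")[:,:,::-1].copy()
h=cv2.cvtColor(im,cv2.COLOR_RGB2HSV)
m=((((h[...,0]<10)|(h[...,0]>170))&(h[...,1]>110)&(h[...,2]>40))).astype(np.uint8)
N,l,st,ce=cv2.connectedComponentsWithStats(m)
for i in range(1,N):
    if 60<st[i,4]<260 and 360<ce[i][0]<470 and ce[i][1]>100:
        p=im[...,0][l==i]; t,_=cv2.threshold(p.reshape(-1,1),0,255,cv2.THRESH_OTSU)
        v,u=np.nonzero((l==i)&(im[...,0]>t)); print(st[i],len(u),ray("top",u.mean(),v.mean(),.114).round(4))
E
```

```text
[399 142  12  14 109] 70 [ 0.6007 -0.1349  0.114 ]
[425 142  13  13 114] 73 [ 0.6016 -0.191   0.114 ]
[439 163  14  13 115] 72 [ 0.5549 -0.2204  0.114 ]
[388 165  11  13  99] 67 [ 0.5515 -0.1085  0.114 ]
[413 164  13  13 109] 73 [ 0.5538 -0.1643  0.114 ]
[428 187  13  12 105] 68 [ 0.5052 -0.1936  0.114 ]
```

{"op": "jog_arm", "data": {"plan": [[-0.003,0.01,-0.005,0,0,0],[-0.003,0.01,-0.01,0,0,0],[-0.003,0.01,-0.01,0,0,0],[-0.003,0.008,-0.01,0,0,0],[-0.0025,0.0035,-0.01,0,0,0],[0,0,-0.01,0,0,0],[0,0,-0.01,0,0,0],[0,0,0,0,0,0],[0,0,0,0,0,0],[0,0,0,0,0,0]], "hand": 1}}

```text
clock: 14.55
tcp_pos: [0.4736, 0.2407, 0.1496]
orientation: [0.0, 0.244, 0.97, 0.0]
wrist_force: [0.3, 0.8, -0.6]
finger_gap: 0.0856
```

{"op": "jog_arm", "data": {"plan": [[-0.0025,0.003,0,0,0,0],[-0.002,0.003,0,0,0,0],[0,0,-0.015,0,0,0],[0,0,-0.015,0,0,0],[0,0,-0.015,0,0,0],[0,0,-0.015,0,0,0],[0,0,-0.01,0,0,0],[0,0,-0.005,0,0,0],[0,0,0,0,0,0],[0,0,0,0,0,0]]}}

```text
clock: 15.55
tcp_pos: [0.4689, 0.247, 0.0747]
orientation: [0.0, 0.244, 0.97, 0.0]
wrist_force: [0.2, 0.5, -0.4]
finger_gap: 0.0854
```

{"op": "jog_arm", "data": {"plan": [[0,0,0,0,0,0],[0,0,0,0,0,0],[0,0,0,0,0,0],[0,0,0,0,0,0],[0,0,0,0,0,0],[0,0,0,0,0,0],[0,0,0,0,0,0],[0,0,0,0,0,0],[0,0,0,0,0,0],[0,0,0,0,0,0]], "hand": 0}}

```text
clock: 16.55
tcp_pos: [0.4688, 0.2469, 0.0745]
orientation: [0.0, 0.244, 0.97, 0.0]
wrist_force: [-0.6, -1.3, 4.6]
finger_gap: 0.0199
```

{"op": "jog_arm", "data": {"plan": [[0,0,0,0,0,0],[0,0,0.005,0,0,0],[0,0,0.01,0,0,0],[0,0,0.02,0,0,0],[0,0,0.02,0,0,0],[0,0,0.02,0,0,0],[0,0,0.02,0,0,0],[0,0,0.02,0,0,0],[0,0,0.015,0,0,0],[0,0,0.01,0,0,0]]}}

```text
clock: 17.55
tcp_pos: [0.4689, 0.247, 0.2157]
orientation: [0.001, 0.244, 0.97, 0.0]
wrist_force: [0.4, 0.2, -0.9]
finger_gap: 0.0202
```

```bash
python3 - <<'E'
from h import *
from workcell import *
s=get_state();print(s["tcp_pos"],s["finger_gap"],s["wrist_force"])
im=read_camera("scene")[:,:,::-1]
cv2.imwrite("pics/j.png",cv2.resize(im[130:290,290:450],None,fx=3.5,fy=3.5,interpolation=cv2.INTER_CUBIC))
E
```

```text
[0.4688687  0.24700249 0.21572926] 0.0201584555304947 [ 0.38265976  0.20939105 -0.94317393]
```

View pics/j.png

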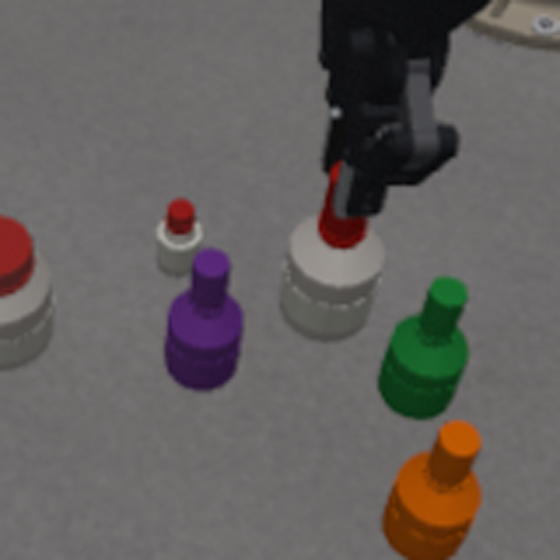

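The second bottle is held upright and lifted. Carrying it over the gap.

{"op": "jog_arm", "data": {"plan": [[0.001,-0.01,0,0,0,0],[0.001,-0.02,0,0,0,0],[0.002,-0.025,0,0,0,0],[0.002,-0.025,0,0,0,0],[0.002,-0.025,0,0,0,0],[0.002,-0.025,0,0,0,0],[0.002,-0.025,0,0,0,0],[0.002,-0.025,0,0,0,0],[0.002,-0.025,0,0,0,0],[0.002,-0.025,0,0,0,0]]}}

```text
clock: 18.6
tcp_pos: [0.4855, 0.0153, 0.2129]
orientation: [-0.001, 0.244, 0.97, -0.0]
wrist_force: [0.6, -0.3, -1.3]
finger_gap: 0.0199
```

{"op": "jog_arm", "data": {"plan": [[0.003,-0.025,0,0,0,0],[0.003,-0.025,0,0,0,0],[0.003,-0.025,0,0,0,0],[0.003,-0.025,0,0,0,0],[0.003,-0.025,0,0,0,0],[0.002,-0.02,0,0,0,0],[0,-0.01,0,0,0,0],[0,0,0,0,0,0],[0,0,0,0,0,0],[0,0,0,0,0,0]]}}

```text
clock: 19.6
tcp_pos: [0.5032, -0.1373, 0.214]
orientation: [-0.0, 0.244, 0.97, 0.0]
wrist_force: [-0.4, -0.7, -1.4]
finger_gap: 0.0197
```

{"op": "jog_arm", "data": {"plan": [[0.0005,-0.0005,-0.01,0,0,0],[0,0,-0.015,0,0,0],[0,0,-0.015,0,0,0],[0,0,-0.015,0,0,0],[0,0,-0.015,0,0,0],[0,0,-0.015,0,0,0],[0,0,-0.01,0,0,0],[0,0,0,0,0,0],[0,0,0,0,0,0],[0,0,0,0,0,0]]}}

```text
clock: 20.6
tcp_pos: [0.5047, -0.1388, 0.1199]
orientation: [0.001, 0.244, 0.97, -0.0]
wrist_force: [0.2, -0.0, -1.4]
finger_gap: 0.0198
```

```bash
python3 - <<'E'
from h import *
from workcell import *
s=get_state();print(s["tcp_pos"],s["finger_gap"],s["wrist_force"])
for n,(x,y,w,h) in(("scene",(190,60,110,130)),("top",(360,90,120,150))):
    im=read_camera(n)[:,:,::-1]
    cv2.imwrite(f"pics/k_{n}.png",cv2.resize(im[y:y+h,x:x+w],None,fx=4,fy=4,interpolation=cv2.INTER_CUBIC))
E
```

```text
[ 0.50465855 -0.13880586  0.11988976] 0.019801714034442756 [ 1.85732332e-01 -6.52240005e-04 -1.37685621e+00]
```

View pics/k_scene.png

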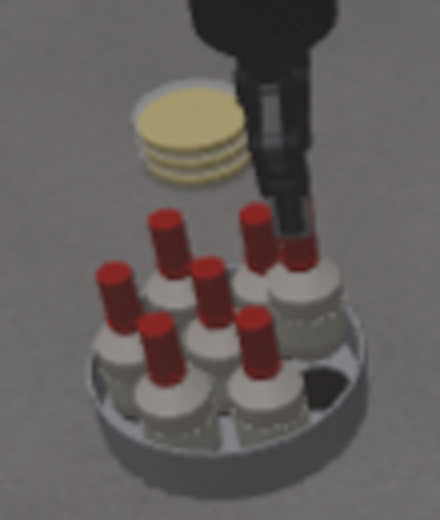

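View pics/k_top.png

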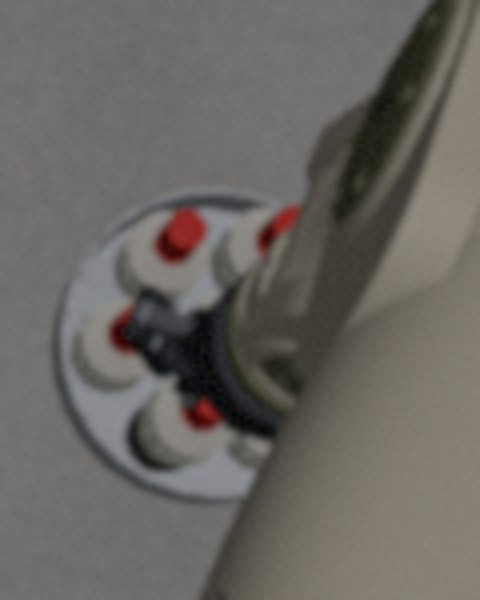

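The bottle is upright over the gap, about 40 mm above the floor, and clear of its neighbours. Lowering on.

{"op": "jog_arm", "data": {"plan": [[-0.0005,0.0005,-0.008,0,0,0],[0,0,-0.008,0,0,0],[0,0,-0.008,0,0,0],[0,0,-0.008,0,0,0],[0,0,-0.002,0,0,0],[0,0,-0.001,0,0,0],[0,0,-0.001,0,0,0],[0,0,0,0,0,0],[0,0,0,0,0,0],[0,0,0,0,0,0]]}}

```text
clock: 21.7
tcp_pos: [0.5038, -0.1383, 0.0834]
orientation: [0.0, 0.244, 0.97, 0.0]
wrist_force: [-0.1, 0.2, -2.2]
finger_gap: 0.0201
```

{"op": "jog_arm", "data": {"plan": [[0,0,-0.0005,0,0,0],[0,0,-0.0005,0,0,0],[0,0,-0.0005,0,0,0],[0,0,-0.0005,0,0,0],[0,0,0,0,0,0],[0,0,0,0,0,0],[0,0,0,0,0,0],[0,0,0,0,0,0],[0,0,0,0,0,0],[0,0,0,0,0,0]]}}

```text
clock: 22.7
tcp_pos: [0.5036, -0.1382, 0.0811]
orientation: [0.0, 0.244, 0.97, 0.0]
wrist_force: [-0.4, 0.8, -1.6]
finger_gap: 0.0198
```

{"op": "jog_arm", "data": {"plan": [[0,0,-0.0005,0,0,0],[0,0,-0.0005,0,0,0],[0,0,-0.0005,0,0,0],[0,0,0,0,0,0],[0,0,0,0,0,0],[0,0,0,0,0,0],[0,0,0,0,0,0],[0,0,0,0,0,0],[0,0,0,0,0,0],[0,0,0,0,0,0]]}}

```text
clock: 23.7
tcp_pos: [0.5042, -0.1385, 0.0805]
orientation: [0.001, 0.244, 0.97, -0.0]
wrist_force: [0.1, 0.6, 5.2]
finger_gap: 0.0198
```

Floor contact again. Releasing, rising, and moving clear.

{"op": "jog_arm", "data": {"plan": [[0,0,0,0,0,0],[0,0,0,0,0,0],[0,0,0,0,0,0],[0,0,0,0,0,0],[0,0,0,0,0,0],[0,0,0.005,0,0,0],[0,0,0.01,0,0,0],[0,0,0.02,0,0,0],[0,0,0.02,0,0,0],[0,0,0.02,0,0,0]], "hand": 0.5}}

```text
clock: 24.7
tcp_pos: [0.5037, -0.1382, 0.1563]
orientation: [0.0, 0.244, 0.97, -0.0]
wrist_force: [-0.2, -1.2, 0.3]
finger_gap: 0.0428
```

{"op": "jog_arm", "data": {"plan": [[0,0,0.03,0,0,0],[0,0.03,0.03,0,0,0],[-0.005,0.04,0,0,0,0],[-0.005,0.04,0,0,0,0],[-0.005,0.04,0,0,0,0],[-0.005,0.04,0,0,0,0],[-0.005,0.04,0,0,0,0],[-0.005,0.04,0,0,0,0],[-0.005,0.03,0,0,0,0],[0,0,0,0,0,0]]}}

```text
clock: 25.7
tcp_pos: [0.4679, 0.1649, 0.2157]
orientation: [0.0, 0.242, 0.97, 0.001]
wrist_force: [0.0, -0.0, 0.3]
finger_gap: 0.0428
```

```bash
python3 - <<'E'
from h import *
from workcell import *
s=get_state();print(s["clock"],s["tcp_pos"],s["finger_gap"])
for n,(x,y,w,h) in(("scene",(190,90,110,110)),("top",(360,120,120,110))):
    im=read_camera(n); 
    cv2.imwrite(f"pics/l_{n}.png",cv2.resize(im[y:y+h,x:x+w,::-1],None,fx=5,fy=5,interpolation=cv2.INTER_CUBIC))
im=im.copy()
h=cv2.cvtColor(im,cv2.COLOR_RGB2HSV)
m=((((h[...,0]<10)|(h[...,0]>170))&(h[...,1]>110)&(h[...,2]>40))).astype(np.uint8)
N,l,st,ce=cv2.connectedComponentsWithStats(m)
for i in range(1,N):
    if 60<st[i,4]<260 and 360<ce[i][0]<470 and ce[i][1]>100:
        p=im[...,0][l==i]; t,_=cv2.threshold(p.reshape(-1,1),0,255,cv2.THRESH_OTSU)
        v,u=np.nonzero((l==i)&(im[...,0]>t)); print(st[i],len(u),ray("top",u.mean(),v.mean(),.114).round(4))
E
```

```text
25.7 [0.46789649 0.16494509 0.2156891 ] 0.04281833440911114
[399 142  12  14 108] 70 [ 0.6007 -0.1349  0.114 ]
[425 142  13  13 115] 73 [ 0.6016 -0.191   0.114 ]
[439 163  14  13 116] 73 [ 0.5549 -0.2204  0.114 ]
[388 165  11  13 102] 69 [ 0.5515 -0.1087  0.114 ]
[413 164  13  13 111] 74 [ 0.5537 -0.1641  0.114 ]
[428 187  13  12 105] 68 [ 0.5052 -0.1936  0.114 ]
[402 189  13  11 103] 72 [ 0.5029 -0.1388  0.114 ]
```

View pics/l_scene.png

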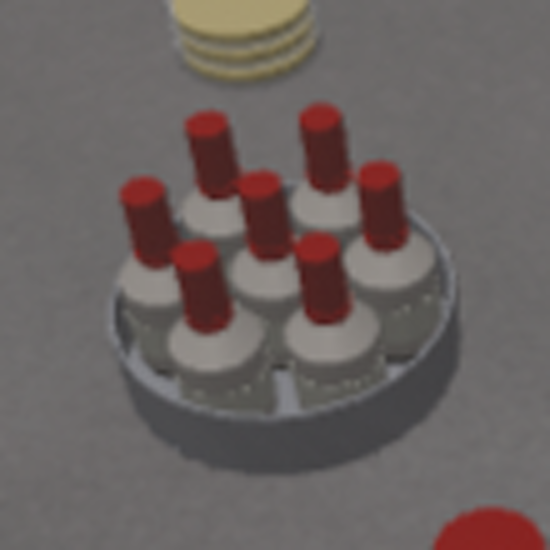

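View pics/l_top.png

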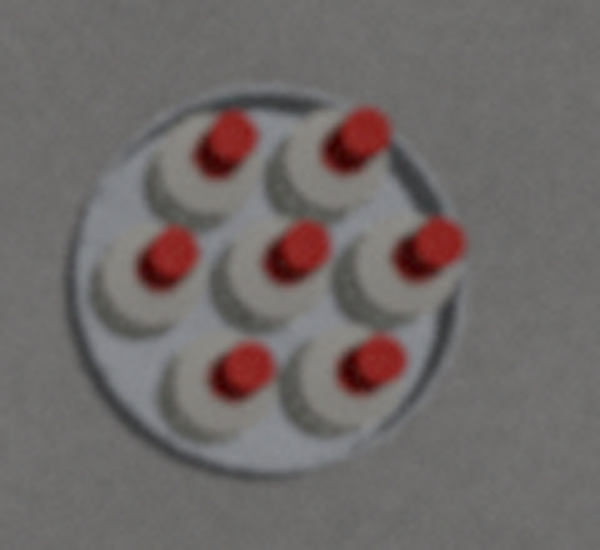

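All seven bottles stand upright at the same height in the tub, and both new ones are within about 1 mm of their place centres.

```bash
python3 -c "
from workcell import *
print(hand_in())"
```

```text
the job is handed in; nothing more can be done
None
```

I picked up the two white bottles with slim red caps by their caps. One now stands in the middle place and one in the empty ring place. I lowered each until the wrist felt the tub floor (5–6 N), then released it.

- **Position:** In the last pictures all seven bottles stand upright at the same height. From the top camera, the new caps are about 1 mm from the place centres I worked out.
- **Limits:** The job was handed in at about 26 s of the 64 s allowed. The highest wrist force I read was about 6 N, and the arm was clear of everything at the end.
- **Disagreements:** The top and scene cameras differed by 1–2 mm for the tub centre. For the bottle cap tops they differed by up to about 4 mm, because the scene masks included part of the cap sides. I used the top view, and the placements matched it. The closed gripper read 20 mm on the 22 mm caps, but both bottles stayed held while being carried.

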